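# Find the non-slip clog by dragging and stand it on the slanted shoe shelf

## Task

One of the three red clogs has a non-slip sole; the other two are slick and would slide off the slanted white shoe shelf, which must not happen. Keeping them standing on their soles and not leaning on them, first slide each of the three about 5 cm along the bench, feeling how hard it drags, and leave it there; then gently stand the non-slip one on its sole in the middle of the slanted shelf, toe up the slope, and let go. The two slick ones stay standing on the bench where their slide ended, and the polish tin, brush and shoehorn are left alone.

Things in the scene. Friction and masses are not known exactly. Their poses are not given: they have to be found in the camera images.
- clog_a_mid (a point): one of three look-alike red clogs with wooden soles, 160 long x 54 wide x 61 high, 0.36 to 0.56 kg; this point: 30 mm above the underside, midway along length and width. x runs from the flat heel (80 mm behind, 42 high) to the round toe (80 mm ahead), z up. The closed front half is 54 wide (sole 50), flat-sided from 14 to 36 mm up, and can be pinched across its width at this point
- clog_b_mid (a point): one of three look-alike red clogs with wooden soles, 160 long x 54 wide x 61 high, 0.36 to 0.56 kg; this point: 30 mm above the underside, midway along length and width. x runs from the flat heel (80 mm behind, 42 high) to the round toe (80 mm ahead), z up. The closed front half is 54 wide (sole 50), flat-sided from 14 to 36 mm up, and can be pinched across its width at this point
- clog_c_mid (a point): one of three look-alike red clogs with wooden soles, 160 long x 54 wide x 61 high, 0.36 to 0.56 kg; this point: 30 mm above the underside, midway along length and width. x runs from the flat heel (80 mm behind, 42 high) to the round toe (80 mm ahead), z up. The closed front half is 54 wide (sole 50), flat-sided from 14 to 36 mm up, and can be pinched across its width at this point
- clog_a: the same clog and axes; this point is on its underside. Starts standing, toe roughly away from the robot, 25 mm or more free on each side; slides on its sole when pushed from the heel. Pushed steadily and level along the bench, a slick one drags with 0.4 to 1.1 N, the non-slip one with 3 to 6.5 N
- clog_b: the same clog and axes; this point is on its underside. Starts standing, toe roughly away from the robot, 25 mm or more free on each side; slides on its sole when pushed from the heel. Pushed steadily and level along the bench, a slick one drags with 0.4 to 1.1 N, the non-slip one with 3 to 6.5 N
- clog_c: the same clog and axes; this point is on its underside. Starts standing, toe roughly away from the robot, 25 mm or more free on each side; slides on its sole when pushed from the heel. Pushed steadily and level along the bench, a slick one drags with 0.4 to 1.1 N, the non-slip one with 3 to 6.5 N
- rack: fixed slanted shoe shelf on four short feet; origin on the bench below the middle of its board, x axis level and pointing to its high side (roughly away from the robot), z straight up
- rack_mid (a point): centre of the upper face of the shelf's white board, 70 mm above the bench; axes as rack (level). The board is 250 long (up the slope) x 280 wide (along y) x 15 thick and rises along +x at 16 degrees (0.279 rad); plain, with no lip; its low edge is about 35 mm and its high edge 105 mm above the bench
- polish_tin: round shoe polish tin, 72 across and 26 high, lying loose; origin at the centre of its underside. Leave alone
- shoe_brush: shoe brush, dark wood back and black bristles, 50 x 160 x 42 high, long side along its y; origin at the centre of its underside. Leave alone
- shoehorn: steel shoehorn with wooden handle, 42 x 200 x 8, long side along its y; origin on its underside. Leave alone
- table: the bench top, wood, its upper face at height 0
Things that resemble listed ones, but are neither listed nor needed, are in the scene too. Leave any green or yellow look-alike of the clog_a alone.

How it is judged:
On the way:
1. all three clogs have been slid more than 30 mm along the bench and stand on their soles there (distance of each of clog_a_mid, clog_b_mid, clog_c_mid from where it was at the start of the episode above 0.03 m and height (world z) of each of clog_a_mid, clog_b_mid, clog_c_mid below 0.036 m and angle between each of clog_a, clog_b, clog_c's own z axis and vertical below 0.1 rad), for 0.2 s.
At the end, for the whole second after the job is handed in: Non-slip clog at rest, released, sole flat on the slanted board, toe up the slope (leaning with it, 0.20 to 0.36 rad), centre within 35 mm along and 40 mm across of the board's middle; the other two still and upright on the bench, each over 30 mm from its start (((x of clog_a_mid in the frame of rack between -0.035 and 0.035 m and y of clog_a_mid in the frame of rack between -0.04 and 0.04 m and angle between clog_a's own z axis and vertical between 0.2 and 0.36 rad and angle between clog_a's own x axis and vertical below 1.4 rad and contact force between clog_a and rack above 0.5 N and distance of each of clog_b_mid, clog_c_mid from where it was at the start of the episode above 0.03 m and height (world z) of each of clog_b_mid, clog_c_mid below 0.036 m and angle between each of clog_b, clog_c's own z axis and vertical below 0.1 rad) or (x of clog_b_mid in the frame of rack between -0.035 and 0.035 m and y of clog_b_mid in the frame of rack between -0.04 and 0.04 m and angle between clog_b's own z axis and vertical between 0.2 and 0.36 rad and angle between clog_b's own x axis and vertical below 1.4 rad and contact force between clog_b and rack above 0.5 N and distance of each of clog_a_mid, clog_c_mid from where it was at the start of the episode above 0.03 m and height (world z) of each of clog_a_mid, clog_c_mid below 0.036 m and angle between each of clog_a, clog_c's own z axis and vertical below 0.1 rad) or (x of clog_c_mid in the frame of rack between -0.035 and 0.035 m and y of clog_c_mid in the frame of rack between -0.04 and 0.04 m and angle between clog_c's own z axis and vertical between 0.2 and 0.36 rad and angle between clog_c's own x axis and vertical below 1.4 rad and contact force between clog_c and rack above 0.5 N and distance of each of clog_a_mid, clog_b_mid from where it was at the start of the episode above 0.03 m and height (world z) of each of clog_a_mid, clog_b_mid below 0.036 m and angle between each of clog_a, clog_b's own z axis and vertical below 0.1 rad)) and linear speed of each of clog_a, clog_b, clog_c below 0.01 m/s and angular speed of each of clog_a, clog_b, clog_c below 0.1 rad/s); the robot touches nothing.
It fails at once if a clog let go on the slanted shelf slides or tumbles down it ((contact force between clog_a and rack above 0.2 N and contact force between clog_a and the fingers below 0.05 N and linear speed of clog_a above 0.25 m/s) or (contact force between clog_b and rack above 0.2 N and contact force between clog_b and the fingers below 0.05 N and linear speed of clog_b above 0.25 m/s) or (contact force between clog_c and rack above 0.2 N and contact force between clog_c and the fingers below 0.05 N and linear speed of clog_c above 0.25 m/s)).
It fails at once if a clog is tipped over (angle between any of clog_a, clog_b, clog_c's own z axis and vertical above 0.7 rad).
It fails at once if a clog is slid along the bench while pressed onto it with more than 20 N ((contact force between clog_a and table above 20 N and linear speed of clog_a above 0.015 m/s) or (contact force between clog_b and table above 20 N and linear speed of clog_b above 0.015 m/s) or (contact force between clog_c and table above 20 N and linear speed of clog_c above 0.015 m/s)).
It fails at once if a clog is banged or pressed onto the shelf with more than 60 N (contact force between any of clog_a, clog_b, clog_c and rack above 60 N).
It fails at once if the polish tin, the brush or the shoehorn is moved more than 20 mm (distance of any of polish_tin, shoe_brush, shoehorn from where it was at the start of the episode above 0.02 m).
It also fails if it takes over 72 s, if anything falls off the work surface, if the arm or the gripper's body presses on something with over 40 N, if the wrist force passes 120 N, or if a joint passes its speed limit or range.

## Robot

A 6-joint arm with a two-finger parallel gripper is mounted at the origin on the work surface. World frame = base frame: x ahead of the robot, y to its left, z up, the work surface at z = 0. Lengths are in m, angles in rad, forces in N, time in s.
With the tool pointing down it reaches from about 0.35 to 0.775 m from the base axis. Payload 5.5 kg.
Tool frame: the origin (TCP) lies at the very end of the fingers, on their centre line; the grasp point (between the pads) lies 19 mm behind it; z points along the fingers, y is the line along which they close (so a half turn about z gives the same grasp; the last joint's range is limited). The gripper opens to 85 mm and grips with 20 to 120 N. Pads are 22 mm wide; open, the fingers measure 114 mm over their backs; the gripper's body (76 mm by 85 mm) begins 54 mm behind the grasp point. The pads swing forward as they close: fully open they stand 13 mm farther back than shut.
Start: joints at [-1.397, 0.313, 0.046, 1.304, 0, 1.431], TCP at [0.177, -0.547, 0.231] pointing down, gripper open.
Joint ranges: [-2.76, 2.76], [-0.86, 1.69], [-1.03, 1.26], [-2.2, 2.34], [-1.47, 1.5], [-3.14, 3.14]. Speed limits (rad/s): [2.57, 2.57, 3.14, 3.14, 3.14, 3.14].

## Interface

Orientations are given as a 3x3 rotation matrix whose columns are the frame's x, y, z axes.
In Python, from station import r gives the robot as it stands. Calls block until the motion is done:
- r.move_pose(position, orientation): joint-space move of the TCP to a pose.
- r.move_linear(position, ori=None, speed=0.15): straight line of the TCP; ori=None keeps the orientation; speed is the mean speed in m/s.
- r.movej(angles): joint-space move.
- r.set_gripper(opening, grasp_force=None): opening from 0.0 (shut) to 1.0 (fully open); grasp_force is the grip in N (None keeps the last); returns when the fingers have stopped.
- r.dwell(seconds).
- r.inverse_kinematics(position, orientation): joint angles nearest the present ones, or None.
- r.get_state(): the state.
- r.camera(name): name is "scene" or "top" or "wrist"; returns a dict with "pixels" (400x640x3 uint8, red, green, blue), "fx", "fy", "cx", "cy" (pixels), "R" (3x3) and "t" (3): a world point X has camera coordinates R X + t. Camera axes: x right, y down, z forward; pixel columns grow to the right and rows downward; lengths in m; the calibration is good to about 2 mm. A picture is of the moment at which its call begins. There is no depth.
A pose or a line that the arm cannot do raises r.Unreachable and nothing moves.
- r.finish_job(): hands the job in; it is judged then, once.
The state is a dict: "time_s": time; "joint_pos": joint angles; "qvel": joint speeds; "joint_efforts": joint torques, N m; "position": TCP position; "orientation": TCP orientation; "contact_force": force on the tool from outside, world axes, zero at the start; "torque": the same for the moment, N m; "width": opening from 0.0 (shut) to 1.0 (fully open); "finger_force": force on a finger pad.
Only numpy, scipy, OpenCV 4.12 (cv2) and the standard library are available. Lean on these libraries where they do the work, as an engineer would, in place of code of your own. Each camera call takes 0.05 s, during which the arm holds its last target. There are 200 camera calls.

## Working session

There is one attempt and no reset: what is moved stays moved. The work goes in short steps, each a Python script; the robot and the scene stay as the last script left them, time stands still between calls to the robot, and variables do not carry over. Pictures are saved under pics/ and viewed, at most 10 in all, crops included, and the job is handed in when it is done.

```bash
mkdir -p pics; ls
python3 - <<'E'
from station import r
import cv2
for n in ("top","scene"):
    c=r.camera(n); cv2.imwrite(f"pics/{n}0.png",c["pixels"][:,:,::-1])
    print(n,c["fx"],c["fy"],c["cx"],c["cy"],c["R"],c["t"])
s=r.get_state(); print(s["time_s"],s["contact_force"],s["orientation"])
E
```

```text
pics
top 499.1426898600234 499.1426898600234 323.61243318486214 194.94702004478194 [[ 3.67332576e-03 -9.99992440e-01  1.27535168e-03]
 [-9.95678489e-01 -3.77582060e-03 -9.27905662e-02]
 [ 9.27946802e-02 -9.28990259e-04 -9.95684832e-01]] [0.0199065  0.523924   1.31929112]
scene 482.83932366200855 482.83932366200855 315.6124452441063 201.96174204519374 [[-0.27391045  0.96165003 -0.0142228 ]
 [ 0.70943657  0.19204244 -0.67809989]
 [-0.64936339 -0.19582882 -0.73483213]] [ 0.12204748 -0.34700001  1.7479037 ]
0.1 [ 0.20528615 -0.62486495 -0.62807338] [[ 9.51177562e-01  3.08644059e-01 -2.99461661e-04]
 [ 3.08644137e-01 -9.51176264e-01  1.58506984e-03]
 [ 2.04381565e-04 -1.60010995e-03 -9.99998699e-01]]
```

View pics/top0.png

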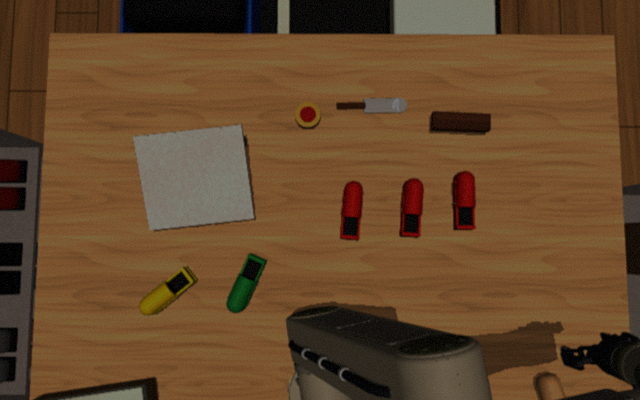

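View pics/scene0.png

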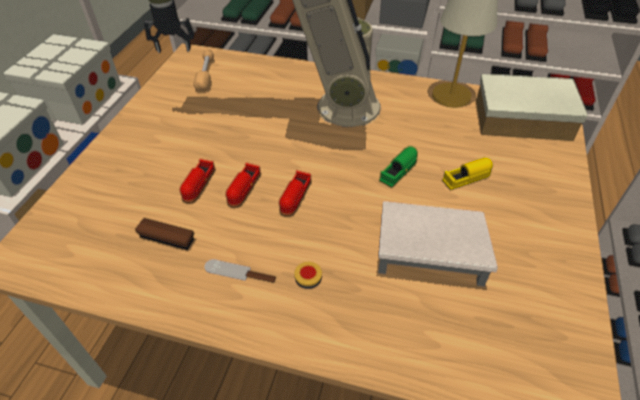

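The top view shows the three red clogs at pixels (352,210), (412,208) and (464,200), toes up in the image and away from the robot. They fit the description. The green one at (245,283) and the yellow one at (167,292) are decoys, and the red-lidded polish tin is at (308,115). The white shelf has corners at about (134,137), (242,125), (254,219) and (150,230).

```bash
cat > h.py <<'E'
from station import r
import cv2, numpy as np
def ray(c,px,z):
    p=np.atleast_2d(np.asarray(px,float)); R=np.array(c["R"]);C=-R.T@np.array(c["t"])
    d=np.c_[(p[:,0]-c["cx"])/c["fx"],(p[:,1]-c["cy"])/c["fy"],np.ones(len(p))]@R
    return C+d*((np.broadcast_to(z,len(p))-C[2])/d[:,2])[:,None]
def big(m,amin):
    return [k for k in cv2.findContours(m.astype(np.uint8),cv2.RETR_EXTERNAL,cv2.CHAIN_APPROX_NONE)[0] if cv2.contourArea(k)>amin]
def red(im):
    a=im.astype(int); return (a[...,0]>60)&(a[...,0]>2.2*a[...,1])&(a[...,0]>2.2*a[...,2])
def clogs(c,z=0.033,amin=500):
    """centre x,y, yaw (toe dir), length, width of each red clog"""
    out=[]
    m=cv2.morphologyEx(red(c["pixels"]).astype(np.uint8),cv2.MORPH_CLOSE,np.ones((5,5)))
    for k in big(m,amin):
        P=ray(c,cv2.convexHull(k)[:,0],z)[:,:2]
        (o,wh,a)=cv2.minAreaRect((P*1000).astype(np.float32)); a=np.radians(a)
        if wh[0]<wh[1]: a+=np.pi/2
        a=(a+np.pi/2)%np.pi-np.pi/2
        out.append([o[0]/1000,o[1]/1000,a,max(wh),min(wh)])
    return np.array(out)
def ori(yaw,pitch=0):
    """tool down, closing line across the clog; columns x,y,z; clog frame yaw, toe-up pitch"""
    c,s=np.cos(yaw),np.sin(yaw); Z=np.array([[c,-s,0],[s,c,0],[0,0,1]])
    c,s=np.cos(pitch),np.sin(pitch); Y=np.array([[c,0,-s],[0,1,0],[s,0,c]])
    return Z@Y@np.diag([1,-1,-1.])
E
python3 - <<'E'
from h import *
np.set_printoptions(precision=4,suppress=True)
c=r.camera("top"); print("cam",-np.array(c["R"]).T@np.array(c["t"]))
print(clogs(c,amin=300))
im=c["pixels"].astype(int); m=(im.min(2)>90)&(im.max(2)-im.min(2)<30); m[:, :110]=0;m[:100]=0;m[260:]=0;m[:,280:]=0
k=max(big(m,1000),key=cv2.contourArea); q=cv2.boxPoints(cv2.minAreaRect(k)); 
ap=cv2.approxPolyDP(cv2.convexHull(k),6,True)[:,0]; print(q,ap)
a=ap[np.argsort(ap[:,1])]; z=np.where(a[:,1]>180,.0355,.1045); P=ray(c,a+0.0,z); print(P,P.mean(0),[np.linalg.norm(P[0]-P[1]),np.linalg.norm(P[2]-P[3])])
big_=cv2.resize(c["pixels"][150:260,320:500],None,fx=4,fy=4,interpolation=cv2.INTER_CUBIC)
cv2.imwrite("pics/crop1.png",big_[:,:,::-1])
E
```

```text
cam [0.3992 0.0231 1.3622]
[[  0.4836  -0.0522  -0.0745 155.3607  53.7238]
 [  0.4918  -0.214   -0.081  155.6943  53.1737]
 [  0.5113  -0.3553  -0.004  155.752   52.0927]]
[[132.8308 136.6462]
 [241.3846 123.077 ]
 [253.1846 217.4769]
 [144.6308 231.0462]] [[240 125]
 [253 217]
 [150 229]
 [133 137]]
[[0.6957 0.2369 0.1045]
 [0.6633 0.5099 0.1045]
 [0.4632 0.2093 0.0355]
 [0.4304 0.4819 0.0355]] [0.5631 0.3595 0.07  ] [np.float64(0.2748466518804974), np.float64(0.2744819692371563)]
```

View pics/crop1.png

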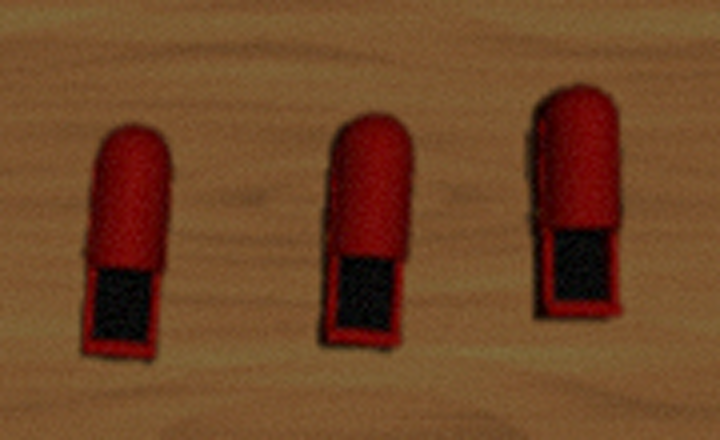

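The crop confirms three red clogs with matching geometry and toes up. I'll push c (rightmost) first, from the heel with fingertips leading, and read the drag force in small steps.

```bash
cat >> h.py <<'E'
def push(cl,dist=0.05,gap=0.03,pitch=0.1,half=0.08,step=0.005):
    x,y,yaw=cl[:3]; d=np.array([np.cos(yaw),np.sin(yaw),0]); O=ori(yaw,pitch)
    p0=np.array([x,y,0.012])-d*(half+gap+0.011)   # pad front face is 11 mm ahead of the TCP
    r.set_gripper(0.2)
    r.move_pose(p0+[0,0,.10],O); r.move_linear(p0,speed=.15); r.dwell(.3)
    f0=np.mean([np.array(r.get_state()["contact_force"]) for _ in range(3)],0)
    log=[]; s=0; r.move_linear(p0+d*(gap-.006),speed=.08); s=gap-.006
    while s<gap+dist-1e-6:
        s+=step; r.move_linear(p0+d*s,speed=.04); g=r.get_state()
        f=np.array(g["contact_force"])-f0; log.append([s*1000,(np.array(g["position"])-p0)@d*1000,-f@d,f[2]])
    p=p0+d*s; r.move_linear(p-d*.025,speed=.1); r.move_linear(p-d*.025+[0,0,.10],speed=.2)
    return np.array(log),f0
E
python3 - <<'E'
from h import *
np.set_printoptions(precision=2,suppress=True)
C=clogs(r.camera("top"),amin=300); C=C[np.argsort(C[:,1])]; np.save("start.npy",C); print(C)
l,f0=push(C[0]); print(f0);print(l); 
C=clogs(r.camera("top"),amin=300);print(C[:,:3],r.get_state()["time_s"])
E
```

```text
[[  0.51  -0.36  -0.   155.69  52.14]
 [  0.49  -0.21  -0.08 155.47  53.38]
 [  0.48  -0.05  -0.08 155.13  53.45]]
[-0.26 -0.36  0.58]
[[29.   29.06 -0.11 -0.49]
 [34.   33.94  1.22 -0.46]
 [39.   39.24  0.77 -1.5 ]
 [44.   44.41  1.13 -0.88]
 [49.   49.35  1.83  0.49]
 [54.   54.31  1.43  0.34]
 [59.   59.27  2.75  0.36]
 [64.   64.26  1.78 -0.78]
 [69.   69.24  1.25 -0.47]
 [74.   74.23  1.69  0.38]
 [79.   79.24  1.57  0.52]
 [84.   84.25  1.5   0.05]]
[[ 0.48 -0.05 -0.08]
 [ 0.49 -0.21 -0.08]
 [ 0.56 -0.36 -0.02]] 8.0083
```

Run:
```python
from h import *
np.set_printoptions(precision=2,suppress=True)
S=np.load("start.npy")
for i in (1,2):
    l,f0=push(S[i]); print(l[:,2])
r.move_linear(np.array(r.get_state()["position"])+[0,0,.15],speed=.3)
np.set_printoptions(precision=4,suppress=True)
c=r.camera("top"); cv2.imwrite("pics/top2.png",c["pixels"][:,:,::-1])
C=clogs(c,amin=300);print(C,r.get_state()["time_s"]); C=C[np.argsort(C[:,1])]; print(C[:,:2]-S[:,:2])
```

```text
[-1.5  -0.39  0.05 -0.34 -1.15 -1.36 -0.63 -0.58 -0.87 -0.16 -0.13 -0.41]
[ 0.18 -0.26  0.23  0.42  0.38 -0.81 -0.32  0.03 -0.66 -0.83  0.44 -0.37]
[[  0.5376  -0.0572  -0.08   155.8713  53.1343]
 [  0.5452  -0.2189  -0.0769 154.1548  52.6342]
 [  0.5641  -0.3559  -0.0243 153.7525  51.1563]] 22.4417
[[ 0.0529 -0.0006]
 [ 0.0532 -0.0046]
 [ 0.0539 -0.0049]]
```

View pics/top2.png

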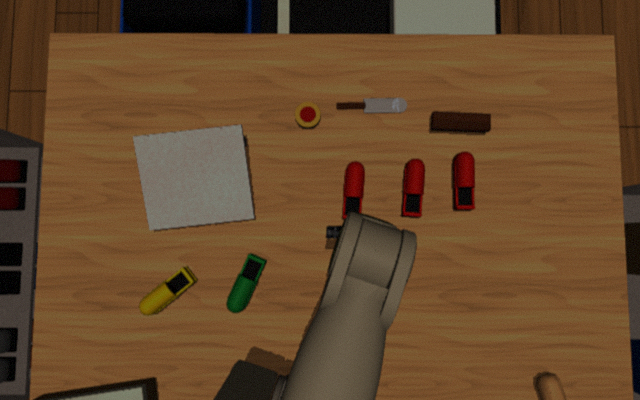

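All three slid about 53 mm and are still standing. Clog c looks draggier (about 1.5 N against about 0 N for a and b). These readings were taken after each stop and the noise is about 0.5 N. I'll confirm with a short paired push on c and then on b, averaging more samples and using the moment as well.

```bash
cat >> h.py <<'E'
def avg(n):
    v=[]
    for _ in range(n):
        g=r.get_state(); v.append(np.r_[g["contact_force"],g["torque"]]); r.dwell(.01)
    return np.array(v)
def probe(cl,n=3,step=.004):
    x,y,yaw=cl[:3]; d=np.array([np.cos(yaw),np.sin(yaw),0]); e=np.array([-d[1],d[0],0]); O=ori(yaw,.1)
    p0=np.array([x,y,0.012])-d*.106
    r.move_pose(p0+[0,0,.10],O); r.move_linear(p0,speed=.15); r.dwell(.2)
    b=avg(15).mean(0); s=.015; r.move_linear(p0+d*s,speed=.05); out=[]
    for _ in range(n):
        s+=step; r.move_linear(p0+d*s,speed=.02); v=avg(10)-b
        out.append([-v[:3,:3].mean(0)@d,-v[:,:3].mean(0)@d,v[:,3:].mean(0)@e])
    p=p0+d*(s-.025); r.move_linear(p,speed=.1); r.dwell(.2); b2=avg(15).mean(0)
    r.move_linear(p+[0,0,.10],speed=.25)
    return np.array(out),-(b2-b)[:3]@d,(b2-b)[3:]@e
E
python3 - <<'E'
from h import *
np.set_printoptions(precision=3,suppress=True)
C=clogs(r.camera("top"),amin=300); C=C[np.argsort(C[:,1])]
for i in (0,1): print(i,*probe(C[i]),r.get_state()["time_s"])
E
```

```text
0 [[2.222 2.038 0.453]
 [1.433 1.287 0.279]
 [1.924 1.686 0.377]] -0.20907074787281202 -0.009676380765169475 27.95
1 [[-0.017  0.276  0.078]
 [ 0.809  0.564  0.066]
 [-0.255  0.095  0.04 ]] -0.11073774450634674 0.007411560002142186 32.75
```

Clog c is the non-slip one: it reads about 1.7 N and 0.37 N·m, against about 0.3 N and 0.06 N·m for b. Next I'll grasp it and lift it.

Run:
```python
from h import *
np.set_printoptions(precision=4,suppress=True)
C=clogs(r.camera("top"),amin=300); C=C[np.argsort(C[:,1])]; print(C); x,y,yaw=C[0,:3]
d=np.array([np.cos(yaw),np.sin(yaw),0]); p=np.array([x,y,.008])+d*.005; O=ori(yaw)
r.set_gripper(.95); r.move_pose(p+[0,0,.11],O); r.move_linear(p,speed=.12)
print(r.get_state()["contact_force"])
r.set_gripper(0,grasp_force=50); g=r.get_state(); print(g["width"],g["finger_force"],g["position"])
r.move_linear(p+[0,0,.04],speed=.1); r.move_linear(p+[0,0,.20],speed=.25)
c=r.camera("scene"); g=r.get_state(); print(g["width"],g["contact_force"],g["time_s"])
im=c["pixels"]; m=red(im); cv2.imwrite("pics/lift.png",cv2.resize(im[40:260,120:420],None,fx=2.5,fy=2.5)[:,:,::-1])
```

```text
[[  0.575   -0.3561  -0.0243 154.1354  51.1851]
 [  0.556   -0.2186  -0.0772 153.874   54.9455]
 [  0.5374  -0.0573  -0.087  155.7806  53.6511]]
[ 1.1538 -0.025   0.363 ]
0.6217279600898743 55.210490226745605 [ 0.5807 -0.3569  0.0093]
0.622942027606012 [ 0.0311  0.2503 -5.235 ] 37.0833
```

View pics/lift.png

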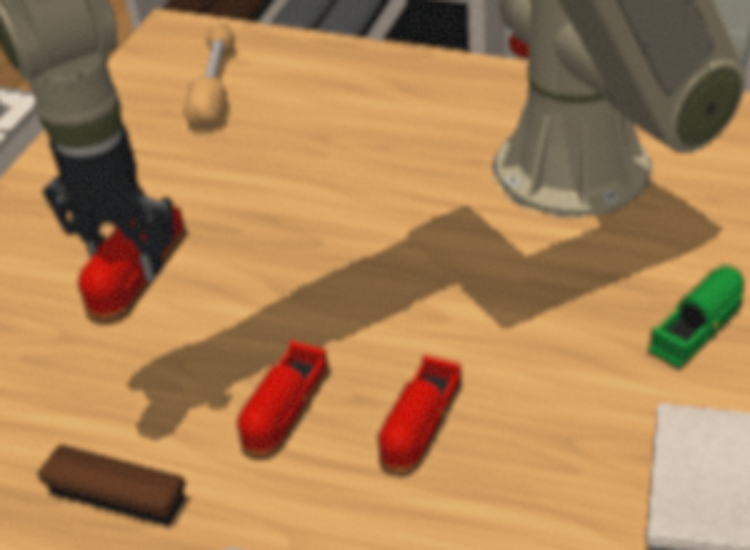

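The lifted clog, at crop (130,260), hangs level in the fingers and weighs about 5.2 N. The other two still stand. Now I'll carry it over and lower it onto the shelf with the 0.279 rad tilt.

```bash
cat > place.py <<'E'
from h import *
np.set_printoptions(precision=4,suppress=True)
yaw=.1185; mid=np.array([.563,.3595,.07]); O=ori(yaw,.279); Rc=O@np.diag([1,-1,-1.]); n=Rc[:,2]
T=mid+Rc@[.005+.008,0,.009]
r.inverse_kinematics(T,O) is None and print("no IK")
g=r.get_state(); r.move_pose(T+n*.12+[0,0,.03],O)
r.move_linear(T+n*.02,speed=.15); r.dwell(.2); f0=avg(8).mean(0); print(r.get_state()["time_s"])
h=.02
while h>-.012:
    h-=.002; r.move_linear(T+n*h,speed=.03); f=(avg(3).mean(0)-f0)[:3]@n; print(round(h,4),round(f,2))
    if f>3: break
g=r.get_state(); print(g["position"],g["width"],g["time_s"])
c=r.camera("scene"); cv2.imwrite("pics/place.png",cv2.resize(c["pixels"][90:310,330:560],None,fx=2.6,fy=2.6)[:,:,::-1])
E
python3 place.py
```

```text
42.7
0.018 0.18
0.016 -0.09
0.014 -0.01
0.012 0.07
0.01 0.13
0.008 0.2
0.006 0.72
0.004 0.44
0.002 -0.11
0.0 6.87
[0.5731 0.3609 0.083 ] 0.6217514636401779 45.45
```

View pics/place.png

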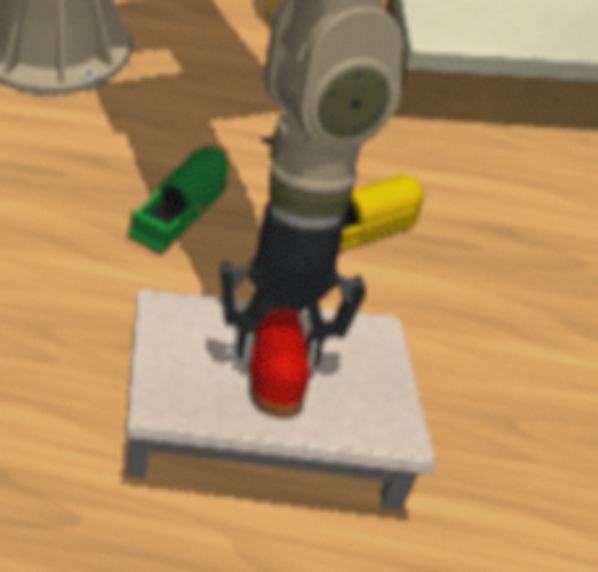

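Contact came at the expected height, with 6.9 N on the shelf and the clog over the middle of the board. I'll release gently and retreat along the shelf normal.

Run:
```python
from h import *
np.set_printoptions(precision=4,suppress=True)
r.set_gripper(.7); r.dwell(.3); r.set_gripper(.95); r.dwell(.2)
g=r.get_state(); p=np.array(g["position"]); n=-np.array(g["orientation"])[:,2]
r.move_linear(p+n*.04,speed=.06); r.move_linear(p+n*.14,speed=.2)
q=list(r.get_state()["joint_pos"]); q[0]-=.7; r.movej(q)
c=r.camera("top"); print(clogs(c,amin=300)); 
k=[x for x in clogs(c,z=.105,amin=300) if x[1]>.2]; print(k)
D=np.array(k[0][:2])-[.563,.3595]; a=.1185; print("rack xy",D@[np.cos(a),np.sin(a)],D@[-np.sin(a),np.cos(a)])
c=r.camera("scene"); cv2.imwrite("pics/end.png",c["pixels"][:,:,::-1]); print(r.get_state()["time_s"],r.get_state()["contact_force"])
```

```text
[[  0.5559  -0.22    -0.0732 153.7628  53.1708]
 [  0.5708   0.3774   0.2109 167.8566  55.5869]]
[array([  0.5615,   0.3582,   0.2109, 158.7641,  52.5759])]
rack xy -0.0016467306315878973 -0.0011465503704776146
49.7667 [ 0.1515 -0.7525  0.0107]
```

View pics/end.png

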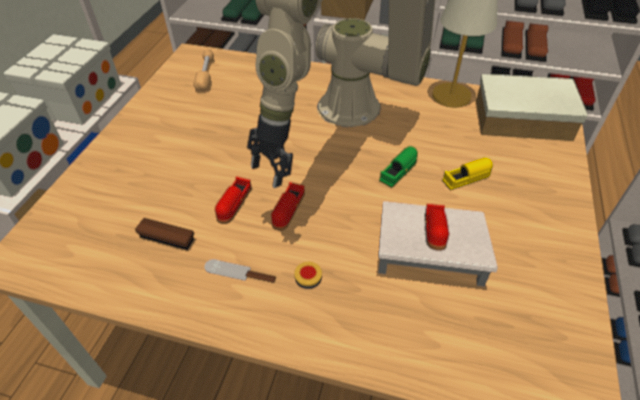

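The clog, at (437,227), rests centred on the shelf with its toe up the slope. The two slick ones, at (233,200) and (288,205), stand on the bench with the gripper well above them. I'm handing the job in.

```bash
python3 -c "
from station import r
print(r.get_state()['position']); print(r.finish_job())"
```

```text
[ 0.63806797 -0.07070211  0.21580611]
the job is handed in; nothing more can be done
None
```

The job is handed in: all three clogs were slid about 5 cm (c and b about 1 cm more in a second drag check), and the non-slip one (clog c, the rightmost, taking the clogs as a, b, c from left to right in the top view) stands toe-up within about 2 mm of the shelf's middle by camera, with the two slick ones upright on the bench; no verdict came back.

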